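# Drive the scrap nut out of the T-slot

### The job

A scrap nut is stuck in one of the two T-slots of the grey fixture table. Take the orange-handled scraper from its wooden rest, set its blade down into that slot behind the nut, and push it along until the nut drops out of the open end into the blue tray. Leave the scraper standing upright in that slot with its shoe flat on the table, let go of it, and leave the clamp bolt in the other slot where it is.

Things in the scene. Friction and masses are not known exactly. Their poses are not given: they have to be found in the camera images.
- slot_table: Fixed grey table, 250x150x55 mm, steel top; origin: centre of its underside, on the bench; x along the two T-slots to their open end, z up. Slot centre lines y = +-35 mm; top gap 20 mm wide, lips 10 mm thick, below them 32 mm wide, floor z = 28 mm; closed at x = -107, open at x = +125 mm. Blue tray fixed below the open ends: x 125 to 189, y -75 to 75 mm, floor z = 4 mm, walls 22 mm high.
- scraper_handle (a point): Scraper (0.25 kg): upright orange handle, 24x24 mm, 80 tall; this point is its centre, axes along its faces. Shoe 50x46x8 mm, underside 48 mm below this point; blade 12 mm (x) by 8 (y) stands out 23 mm below it, in line with the handle; enters a slot at any yaw; seated there, this point is 103 mm above the bench. Starts in a fixed wooden rest 70x64x40 mm, blade in its pocket, shoe on its top.
- scrap_nut_center (a point): The scrap: a dark rusty hex nut, 24 mm across the flats, 27 across the corners, 13 thick, lying flat on the floor of one slot, too wide to lift out through the gap; this point is its centre. At least 64 mm from the slot's closed end: room for the scraper behind it. It slides easily and drops into the tray once its centre has passed the open end.
- clamp_bolt_top (a point): Clamp bolt standing in the other slot: steel stud 14 mm thick with a brass nut and washer, 32 mm across, on the table top; this point is the stud's top end, 24 mm above the table top. It is loose and must stay where it is.
Not all that is in view belongs to the job. Of the things that look like the part that bears scraper_handle, the smallest one is meant. What is shaped like the part that bears clamp_bolt_top but green or pink is not meant.

How it is judged:
On the way:
1. the scraper's blade is down in the blocked slot, its shoe on the table, with the nut still in that slot (z of scraper_handle in the frame of slot_table between 0.095 and 0.11 m and angle between scraper_handle's own z axis and vertical below 0.2 rad and x of scraper_handle in the frame of slot_table between -0.115 and 0.13 m and z of scrap_nut_center in the frame of slot_table above 0.03 m and x of scrap_nut_center in the frame of slot_table below 0.125 m and ((y of scraper_handle in the frame of slot_table between 0.021 and 0.049 m and y of scrap_nut_center in the frame of slot_table between 0.021 and 0.049 m) or (y of scraper_handle in the frame of slot_table between -0.049 and -0.021 m and y of scrap_nut_center in the frame of slot_table between -0.049 and -0.021 m))), for 0.2 s.
At the end, for the whole second after the job is handed in: The nut lies at rest in the blue tray; the scraper stands released in the slot it cleared, within 11 degrees of upright, shoe on the table (handle centre 95 to 110 mm above the bench, within 14 mm of the slot's centre line); the clamp bolt is within 15 mm of where it was (z of scraper_handle in the frame of slot_table between 0.095 and 0.11 m and angle between scraper_handle's own z axis and vertical below 0.2 rad and x of scraper_handle in the frame of slot_table between -0.115 and 0.13 m and x of scrap_nut_center in the frame of slot_table between 0.125 and 0.19 m and y of scrap_nut_center in the frame of slot_table between -0.076 and 0.076 m and z of scrap_nut_center in the frame of slot_table below 0.028 m and linear speed of each of scrap_nut, scraper below 0.03 m/s and ((y of scraper_handle in the frame of slot_table between 0.021 and 0.049 m and y of clamp_bolt_top in the frame of slot_table between -0.055 and -0.015 m) or (y of scraper_handle in the frame of slot_table between -0.049 and -0.021 m and y of clamp_bolt_top in the frame of slot_table between 0.015 and 0.055 m))); the robot touches nothing.
It fails at once if the clamp bolt is shifted by more than 15 mm (distance of clamp_bolt_top from where it was at the start of the episode above 0.015 m).
It also fails if it takes over 48 s, if anything falls off the work surface, if the arm or the gripper's body presses on something with over 40 N, if the wrist force passes 120 N, or if a joint passes its speed limit or range.

### The arm

A 6-joint arm with a two-finger parallel gripper is mounted at the origin on a cart in front of the work surface, level with it; the furniture and walls round the work are solid. World frame = base frame: x ahead of the robot, y to its left, z up, the work surface at z = 0. Lengths are in m, angles in rad, forces in N, time in s.
With the tool pointing down it reaches from about 0.4 to 0.825 m from the base axis. Payload 7 kg.
Tool frame: the origin (TCP) lies at the very end of the fingers, on their centre line; the grasp point (between the pads) lies 19 mm behind it; z points along the fingers, y is the line along which they close (so a half turn about z gives the same grasp; the last joint's range is limited). The gripper opens to 88 mm and grips with 3 to 60 N. Pads are 19 mm wide; open, the fingers measure 130 mm over their backs; the gripper's body (78 mm by 193 mm) begins 47 mm behind the grasp point.
Start: joints at [-0.996, 0.359, 0.012, 0, -1.224, -0.288], TCP at [0.191, -0.647, 0.227] pointing down, gripper open.
Joint ranges: [-3.07, 3.07], [-1.43, 2.12], [-1.02, 1.25], [-3.03, 1.67], [-3.05, -0], [-3.03, 3.03]. Speed limits (rad/s): [2.39, 2.39, 3.01, 3.14, 3.14, 3.14].

### API

Orientations are given as [roll, pitch, yaw] about the fixed x, y, z axes, in that order (R = Rz(yaw) Ry(pitch) Rx(roll)).
In Python, from station import arm gives the robot as it stands. The module is installed in compiled form; this text tells all that it offers.
- The arm moves only by the shell command python3 -m crank 'ROWS' [FORCE]. ROWS is JSON, a list of rows, each an object of numbers: "dx", "dy", "dz": the shift along the world's x, y, z in m; "twist": the turn about the world's z in degrees; "grip": the opening, from -1 (shut) to 1 (fully open). A call has exactly 5 rows; each row is the pose to reach, as a shift and turn from the pose commanded when the call began; what a row does not reach only later rows make up. A row lasts 1/12 s, in which the tool goes at most 41.7 mm and 7.16 degrees, less where a joint would pass 70% of its speed; a pose out of reach is approached as far as the arm can. A call with a gripper value outside its range is refused whole. The fingers move at their own pace and stop on an object; FORCE is the grip in N (left out, the last holds). Time passes only in rows, so rows that repeat a pose let the fingers close, or fill a call up. It gives the time, the measured TCP pose, the force, the opening and the grip force at its end, in the units of the state.
- arm.get_state(): the state, without advancing time (a new reading comes with each control period).
- arm.grab_frame(name): name is "side" or "top" or "wrist"; returns the picture (480x640x3 uint8, red, green, blue); there is no depth.
- arm.get_calibration(name): a dict with "fx", "fy", "cx", "cy" (pixels), "cam_to_world" (4x4, takes a point from camera to world coordinates); the wrist camera has in their place "tool_from_camera" (4x4, takes a point from camera to tool coordinates, whose origin is the TCP and whose axes are the flange's). Camera axes: x right, y down, z forward; pixel columns grow to the right and rows downward; lengths in m; the calibration is good to about 2 mm. A picture is of the moment at which its call begins: read the wrist's pose just before it. get_calibration takes no time and is no camera call.
- arm.job_done(): hands the job in; it is judged then, once.
The state is a dict: "t": time; "q": joint angles; "qd": joint speeds; "joint_efforts": joint torques, N m; "eef_pos": TCP position; "ee_rot": TCP orientation; "force": force on the tool from outside, world axes, zero at the start; "moment": the same for the moment, N m; "width": finger opening in m; "gripper_force": force on a finger pad.
Only numpy, scipy, OpenCV 4.12 (cv2) and the standard library are available. Lean on these libraries where they do the work, as an engineer would, in place of code of your own. Each camera call takes 0.05 s, during which the arm holds its last target. There are 200 camera calls.

## Working session

There is one attempt and no reset: what is moved stays moved. The work goes in short steps, Python scripts to look and compute and a shell command to move; the robot and the scene stay as the last step left them, time stands still between calls to the robot, and variables do not carry over. Pictures are saved under pics/ and viewed, at most 10 in all, crops included, and the job is handed in when it is done.

```bash
mkdir -p pics; cat > h.py <<'E'
import numpy as np, cv2
from station import arm
from scipy.spatial.transform import Rotation as R
def T(name,st=None):
    c=arm.get_calibration(name)
    if 'cam_to_world' in c: return c,np.array(c['cam_to_world'])
    M=np.eye(4);M[:3,:3]=R.from_euler('xyz',st['ee_rot']).as_matrix();M[:3,3]=st['eef_pos']
    return c,M@np.array(c['tool_from_camera'])
def ray(name,u,v,z,st=None):
    c,M=T(name,st)
    d=M[:3,:3]@[(u-c['cx'])/c['fx'],(v-c['cy'])/c['fy'],1];o=M[:3,3]
    return o+d*(z-o[2])/d[2]
def proj(name,p,st=None):
    c,M=T(name,st);q=np.linalg.inv(M)@np.append(p,1)
    return np.array([c['fx']*q[0]/q[2]+c['cx'],c['fy']*q[1]/q[2]+c['cy']])
def shot(name,f):
    st=arm.get_state();im=arm.grab_frame(name)[:,:,::-1].copy();cv2.imwrite('pics/'+f,im);return st,im
E
python3 - <<'E'
from h import *
s,_=shot('top','top.png');shot('side','side.png')
print(s)
for n in('top','side'):print(T(n))
E
```

```text
{'t': 0.0, 'q': array([-9.95902942e-01,  3.59381327e-01,  1.10378245e-02, -3.51468125e-04,
       -1.22409333e+00, -2.88087385e-01]), 'qd': array([-0.00062988, -0.00201393,  0.00150854, -0.00080751,  0.00199152,
        0.00122863]), 'joint_efforts': array([-6.73203385e-05, -5.82708943e+01,  2.93057066e+01,  6.99751899e+00,
        6.88341490e-03, -2.40185618e-04]), 'eef_pos': array([ 0.19077272, -0.6469593 ,  0.22561689]), 'ee_rot': array([ 3.13992588e+00, -1.49358709e-04, -2.85490623e+00]), 'force': array([ 0.26333912, -0.86397612,  0.40296825]), 'moment': array([ 0.02753418, -0.00755783,  0.02982657]), 'gripper_force': 0.0, 'width': 0.08753246452702358}
({'fx': 571.0174984262303, 'fy': 571.0174984262303, 'cx': 329.35372788525274, 'cy': 248.00556056554092, 'cam_to_world': array([[ 1.42728138e-03, -9.97986060e-01,  6.34175611e-02,
         5.11669329e-01],
       [-9.99962503e-01, -8.82677760e-04,  8.61477096e-03,
        -1.77637457e-01],
       [-8.54144406e-03, -6.34274788e-02, -9.97949898e-01,
         1.05636177e+00],
       [ 0.00000000e+00,  0.00000000e+00,  0.00000000e+00,
 
[... 283 characters left out ...]
       [ 0.00000000e+00,  0.00000000e+00,  0.00000000e+00,
         1.00000000e+00]]))
({'fx': 441.61254313412667, 'fy': 441.61254313412667, 'cx': 321.9954186304688, 'cy': 237.57739485223448, 'cam_to_world': array([[-0.99929335, -0.03419602,  0.01560242,  0.55982713],
       [-0.03062036,  0.4998837 , -0.86555109,  0.56554049],
       [ 0.02179901, -0.8654172 , -0.50057755,  0.53215928],
       [ 0.        ,  0.        ,  0.        ,  1.        ]])}, array([[-0.99929335, -0.03419602,  0.01560242,  0.55982713],
       [-0.03062036,  0.4998837 , -0.86555109,  0.56554049],
       [ 0.02179901, -0.8654172 , -0.50057755,  0.53215928],
       [ 0.        ,  0.        ,  0.        ,  1.        ]]))
```

View pics/top.png

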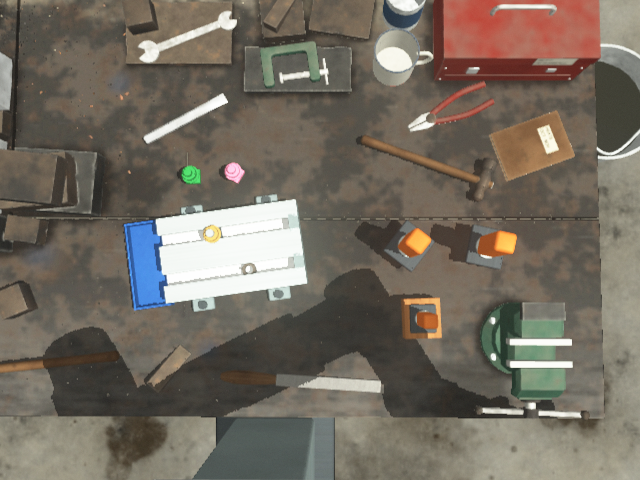

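View pics/side.png

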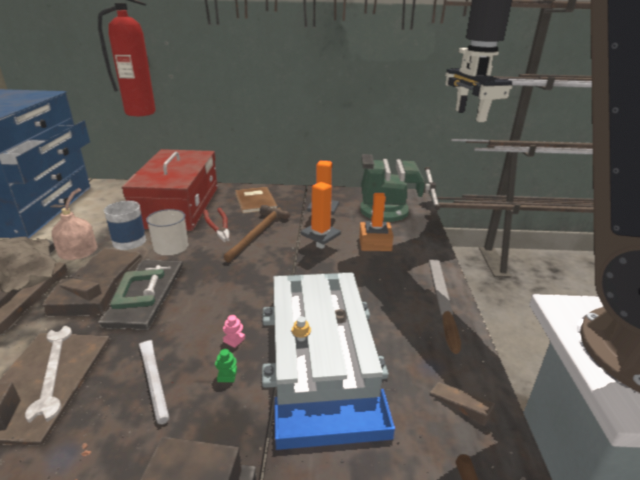

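The top view shows three look-alikes with orange handles: (415,242) large, (495,243) large, and (427,320) small, standing in the wooden rest. The smallest, at (427,320), is the one I want. The table's open end and tray face left (+y world). The nut is at (249,268) in the lower slot, and the brass clamp bolt is at (211,233) in the upper slot. The green and pink ones are decoys.

```bash
python3 - <<'E'
from h import *
im=cv2.imread('pics/top.png')
a=cv2.resize(im[285:350,390:460],None,fx=6,fy=6,interpolation=cv2.INTER_CUBIC)
b=cv2.resize(im[190:315,120:312],None,fx=4,fy=4,interpolation=cv2.INTER_CUBIC)[:, :]
cv2.imwrite('pics/c1.png',cv2.resize(a,(368,341)));
c=np.zeros((590,800,3),np.uint8);c[:500,:768]=b;cv2.imwrite('pics/c2.png',b)
s=np.zeros((600,800,3),np.uint8)
s[:,:]=0
d=cv2.resize(im[190:315,120:312],(576,375),interpolation=cv2.INTER_CUBIC);s[:375,:576]=d
e=cv2.resize(im[285:350,390:460],(226,210),interpolation=cv2.INTER_CUBIC);s[380:590,:226]=e
si=cv2.imread('pics/side.png');f=cv2.resize(si[150:260,290:440],(300,220),interpolation=cv2.INTER_CUBIC);s[380:600,240:540]=f
cv2.imwrite('pics/c3.png',s)
# wood/handle masks
h=cv2.cvtColor(im,cv2.COLOR_BGR2HSV)
m=((h[...,0]<18)&(h[...,1]>150)&(h[...,2]>110)).astype(np.uint8)
n,l,st,ce=cv2.connectedComponentsWithStats(m)
for i in range(1,n):
    if st[i,4]>80:print(st[i],ce[i])
m=((h[...,0]>100)&(h[...,0]<125)&(h[...,1]>150)&(h[...,2]>90)).astype(np.uint8);m[:,:100]=0;m[:200]=0;m[:,200:]=0
cs,_=cv2.findContours(m,0,2);k=max(cs,key=cv2.contourArea);print('tray',cv2.minAreaRect(k),cv2.approxPolyDP(k,3,True)[:,0].tolist())
m=((h[...,1]<45)&(h[...,2]>170)).astype(np.uint8);m[:195]=0;m[315:]=0;m[:,:120]=0;m[:,320:]=0
m=cv2.morphologyEx(m,cv2.MORPH_CLOSE,np.ones((15,15)))
cs,_=cv2.findContours(m,0,2);k=max(cs,key=cv2.contourArea);r=cv2.minAreaRect(k);print('table',r)
for p in cv2.boxPoints(r):print(p,ray('top',*p,.055))
for p in [(211,233)]:print(ray('top',*p,.079))
print('nut',ray('top',249,268,.041))
E
```

```text
[ 456    0   56   40 1208] [482.69205298  16.9263245 ]
[527  14  24  18 178] [539.06179775  22.64044944]
[484  45  18  14 134] [492.93283582  51.7761194 ]
[398 228  33  29 345] [411.10434783 243.64057971]
[478 230  39  27 551] [493.07985481 244.11978221]
[417 312  22  17 311] [427.43729904 320.22186495]
tray ((147.54998779296875, 263.8499755859375), (86.69129180908203, 39.31513977050781), 81.8698959350586) [[152, 220], [124, 224], [135, 309], [173, 303], [164, 303], [165, 276], [160, 273], [157, 251], [160, 237]]
table ((230.73089599609375, 253.162353515625), (104.41438293457031, 142.60336303710938), 82.09283447265625)
[152.92506 211.2604 ] [0.64016683 0.14324184 0.055     ]
[294.1726  191.64268] [ 0.67517144 -0.10660311  0.055     ]
[308.53674 295.0643 ] [ 0.49281706 -0.13270832  0.055     ]
[167.28918 314.682  ] [0.45823297 0.11422306 0.055     ]
[0.59947592 0.03453757 0.079     ]
nut [ 0.54040504 -0.02588865  0.041     ]
```

View pics/c3.png

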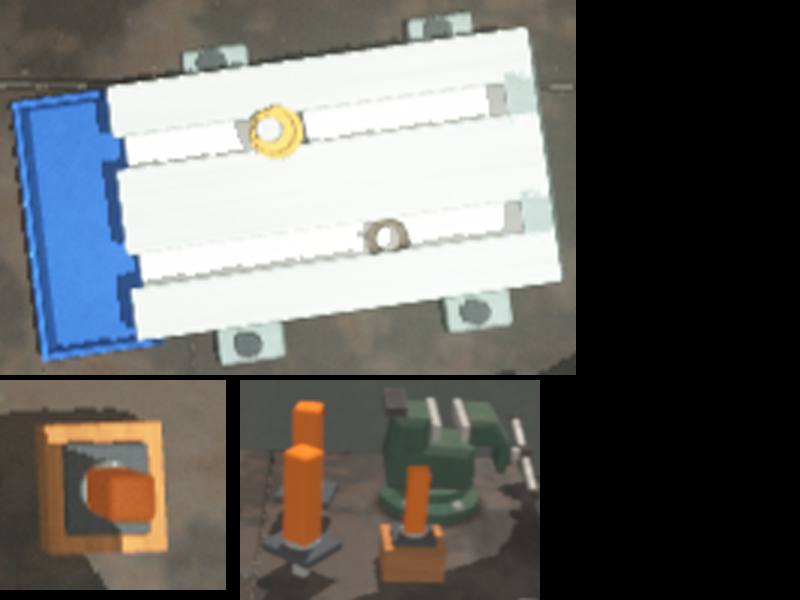

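```bash
cat > t.py <<'E'
from h import *
P=[ray('top',120+x/3,190+y/3,.055) for x,y in[(107,87),(527,28),(561,279),(137,340)]]
ax=((P[0]+P[3])/2-(P[1]+P[2])/2);L=np.hypot(*ax[:2]);ax/=L
yaw=np.arctan2(ax[1],ax[0]);c=sum(P)/4
Rt=R.from_euler('z',yaw).as_matrix();o=np.array([c[0],c[1],0])
tot=lambda p:Rt.T@(np.array(p)-o)
E
python3 - <<'E'
from t import *
print(L,np.linalg.norm(P[0]-P[3]),np.degrees(yaw),o)
print('nut',tot(ray('top',249,268,.041)),'bolt',tot(ray('top',120+268/3,190+130/3,.079)))
s=226/70
for p in [(162,420),(167,550)]:print('rest',ray('top',390+p[0]/s,285+p[1]/s-380/s,.04))
for p in [(66,443),(148,445),(150,533),(66,535)]:print('shoe',ray('top',390+p[0]/s,285+(p[1]-380)/s,.048))
for p in [(140,492)]:print('top',ray('top',390+p[0]/s,285+(p[1]-380)/s,.128))
E
```

```text
0.2499321108589589 0.14984325409223193 98.1588034395202 [0.56993167 0.0040729  0.        ]
nut [-0.02546796  0.03347984  0.041     ] bolt [ 0.02888167 -0.03340346  0.079     ]
rest [ 0.48880062 -0.36525221  0.04      ]
rest [ 0.41806093 -0.36720963  0.04      ]
shoe [ 0.47642706 -0.3115001   0.048     ]
shoe [ 0.47542109 -0.35602795  0.048     ]
shoe [ 0.42792103 -0.3566173   0.048     ]
shoe [ 0.426747   -0.31112405  0.048     ]
top [ 0.45489863 -0.3376397   0.128     ]
```

```bash
python3 -m crank '[{"dz":0.04},{"dz":0.08},{"dx":0.025,"dy":0.03,"dz":0.08,"twist":-5},{"dx":0.05,"dy":0.06,"dz":0.08,"twist":-10},{"dx":0.075,"dy":0.09,"dz":0.08,"twist":-15}]' && python3 -m crank '[{"dx":0.025,"dy":0.03},{"dx":0.05,"dy":0.06},{"dx":0.075,"dy":0.09},{"dx":0.1,"dy":0.12},{"dx":0.125,"dy":0.15}]' && python3 -m crank '[{"dx":0.025,"dy":0.03},{"dx":0.05,"dy":0.06},{"dx":0.061,"dy":0.073},{"dx":0.061,"dy":0.073,"dz":-0.03},{"dx":0.061,"dy":0.073,"dz":-0.06}]'
python3 - <<'E'
from h import *
s,_=shot('wrist','w1.png');print(s['t'],s['eef_pos'],np.degrees(s['ee_rot']))
print(T('wrist',s),proj('wrist',[.452,-.334,.128],s))
E
```

```text
0.1 [ 0.19080857 -0.64701308  0.22570916] [ 1.79914726e+02 -7.32152649e-03 -1.63571542e+02]
({'fx': 397.81725570459764, 'fy': 397.81725570459764, 'cx': 320.8468994615508, 'cy': 235.35859190646312, 'tool_from_camera': array([[-1.74485357e-04, -9.69912151e-01, -2.43455107e-01,
         6.49621333e-02],
       [ 9.99999969e-01, -1.25478235e-04, -2.16805834e-04,
         7.38376543e-05],
       [ 1.79734295e-04, -2.43455137e-01,  9.69912142e-01,
        -1.59227317e-01],
       [ 0.00000000e+00,  0.00000000e+00,  0.00000000e+00,
         1.00000000e+00]])}, array([[-0.28265014,  0.93048194,  0.2330499 ,  0.12856427],
       [ 0.95922218,  0.27384942,  0.06999505, -0.66553626],
       [ 0.00130855,  0.24333074, -0.96994249,  0.38494471],
       [ 0.        ,  0.        ,  0.        ,  1.        ]])) [579.64412676 611.91886996]invalid input at $[0]: expected keys dx, dy, dz, twist, grip
```

View pics/w1.png

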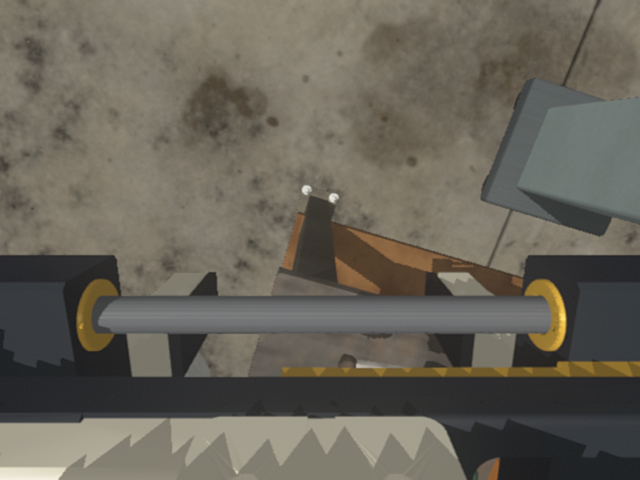

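The call was refused because every row needs all five keys, so the arm hasn't moved. The wrist picture only shows the bench edge and floor below the start pose. I'll send the rows again with all keys.

```bash
python3 -m crank '[{"dx":0,"dy":0,"dz":0.04,"twist":0,"grip":1},{"dx":0,"dy":0,"dz":0.08,"twist":0,"grip":1},{"dx":0.025,"dy":0.03,"dz":0.08,"twist":-5,"grip":1},{"dx":0.05,"dy":0.06,"dz":0.08,"twist":-10,"grip":1},{"dx":0.075,"dy":0.09,"dz":0.08,"twist":-15,"grip":1}]' && python3 -m crank '[{"dx":0.025,"dy":0.03,"dz":0,"twist":0,"grip":1},{"dx":0.05,"dy":0.06,"dz":0,"twist":0,"grip":1},{"dx":0.075,"dy":0.09,"dz":0,"twist":0,"grip":1},{"dx":0.1,"dy":0.12,"dz":0,"twist":0,"grip":1},{"dx":0.125,"dy":0.15,"dz":0,"twist":0,"grip":1}]' && python3 -m crank '[{"dx":0.025,"dy":0.03,"dz":0,"twist":0,"grip":1},{"dx":0.05,"dy":0.06,"dz":0,"twist":0,"grip":1},{"dx":0.061,"dy":0.073,"dz":0,"twist":0,"grip":1},{"dx":0.061,"dy":0.073,"dz":-0.03,"twist":0,"grip":1},{"dx":0.061,"dy":0.073,"dz":-0.06,"twist":0,"grip":1}]' && python3 - <<'E'
from h import *
s,_=shot('wrist','w2.png');print(s['t'],s['eef_pos'],np.degrees(s['ee_rot']))
print(proj('wrist',[.452,-.334,.128],s))
E
```

```text
t: 0.57
eef_pos: [0.2663, -0.5566, 0.3067]
ee_rot: [-3.141, 0.001, -3.123]
force: [0.6, -0.3, -0.5]
width: 0.0877
gripper_force: 0.0
t: 0.98
eef_pos: [0.3917, -0.4056, 0.3066]
ee_rot: [3.141, 0.0, -3.117]
force: [0.7, -0.4, -0.5]
width: 0.0878
gripper_force: 0.0
t: 1.4
eef_pos: [0.4539, -0.3334, 0.2473]
ee_rot: [-3.14, 0.004, -3.114]
force: [0.1, 0.1, -0.5]
width: 0.0876
gripper_force: 0.0
1.4 [ 0.4538613  -0.33343707  0.24731888] [-179.91820335    0.22127588 -178.40847026]
[320.30078191 225.52391018]
```

View pics/w2.png

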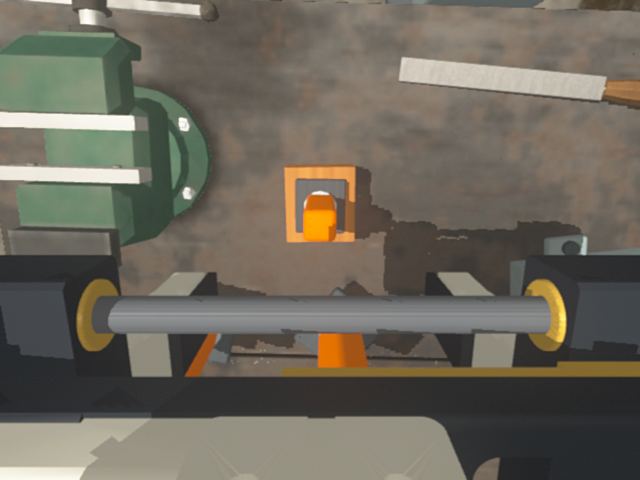

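The small handle's top is at about (320,228), against a predicted (320,225), so the position is good to about 2 mm. I'll descend and grip.

```bash
python3 -m crank '[{"dx":-0.001,"dy":0,"dz":-0.04,"twist":0,"grip":1},{"dx":-0.001,"dy":0,"dz":-0.08,"twist":0,"grip":1},{"dx":-0.001,"dy":0,"dz":-0.12,"twist":0,"grip":1},{"dx":-0.001,"dy":0,"dz":-0.15,"twist":0,"grip":1},{"dx":-0.001,"dy":0,"dz":-0.168,"twist":0,"grip":1}]' && python3 -m crank '[{"dx":0,"dy":0,"dz":0,"twist":0,"grip":-1},{"dx":0,"dy":0,"dz":0,"twist":0,"grip":-1},{"dx":0,"dy":0,"dz":0,"twist":0,"grip":-1},{"dx":0,"dy":0,"dz":0,"twist":0,"grip":-1},{"dx":0,"dy":0,"dz":0,"twist":0,"grip":-1}]' 45 && python3 -m crank '[{"dx":0,"dy":0,"dz":0,"twist":0,"grip":-1},{"dx":0,"dy":0,"dz":0,"twist":0,"grip":-1},{"dx":0,"dy":0,"dz":0,"twist":0,"grip":-1},{"dx":0,"dy":0,"dz":0,"twist":0,"grip":-1},{"dx":0,"dy":0,"dz":0,"twist":0,"grip":-1}]'
```

```text
t: 1.87
eef_pos: [0.4489, -0.3339, 0.0754]
ee_rot: [3.14, -0.004, -3.117]
force: [-0.0, -0.7, 0.5]
width: 0.0876
gripper_force: 0.0
t: 2.28
eef_pos: [0.452, -0.3348, 0.0804]
ee_rot: [-3.141, 0.003, -3.117]
force: [0.2, 0.8, -0.2]
width: 0.0597
gripper_force: 0.0
t: 2.7
eef_pos: [0.4509, -0.3344, 0.0786]
ee_rot: [-3.142, 0.0, -3.117]
force: [-0.1, -0.3, -0.4]
width: 0.0264
gripper_force: 0.0
```

```bash
python3 -m crank '[{"dx":0,"dy":0,"dz":0,"twist":0,"grip":-1},{"dx":0,"dy":0,"dz":0,"twist":0,"grip":-1},{"dx":0,"dy":0,"dz":0,"twist":0,"grip":-1},{"dx":0,"dy":0,"dz":0,"twist":0,"grip":-1},{"dx":0,"dy":0,"dz":0,"twist":0,"grip":-1}]'; python3 - <<'E'
from t import *
for x in (-.0735,-.06,.112,.117): print(x,Rt@[x,.035,0]+o)
E
```

```text
t: 3.12
eef_pos: [0.4509, -0.3344, 0.0786]
ee_rot: [-3.142, -0.0, -3.117]
force: [-0.7, -0.2, 1.1]
width: 0.024
gripper_force: 45.0
-0.0735 [ 0.54571684 -0.07365027  0.        ]
-0.06 [ 0.54380096 -0.06028691  0.        ]
0.112 [0.5193912  0.10997219 0.        ]
0.117 [0.51868161 0.11492159 0.        ]
```

```bash
python3 -m crank '[{"dx":0,"dy":0,"dz":0.015,"twist":0,"grip":-1},{"dx":0,"dy":0,"dz":0.035,"twist":0,"grip":-1},{"dx":0,"dy":0,"dz":0.06,"twist":0,"grip":-1},{"dx":0,"dy":0,"dz":0.085,"twist":0,"grip":-1},{"dx":0,"dy":0,"dz":0.1,"twist":0,"grip":-1}]' && python3 -m crank '[{"dx":0.0,"dy":0.03,"dz":0,"twist":0,"grip":-1},{"dx":0.01,"dy":0.06,"dz":0,"twist":2,"grip":-1},{"dx":0.02,"dy":0.09,"dz":0,"twist":4,"grip":-1},{"dx":0.03,"dy":0.12,"dz":0,"twist":7,"grip":-1},{"dx":0.045,"dy":0.15,"dz":0,"twist":9.6,"grip":-1}]' && python3 -m crank '[{"dx":0.012,"dy":0.03,"dz":0,"twist":0,"grip":-1},{"dx":0.025,"dy":0.06,"dz":0,"twist":0,"grip":-1},{"dx":0.038,"dy":0.085,"dz":0,"twist":0,"grip":-1},{"dx":0.05,"dy":0.11,"dz":0,"twist":0,"grip":-1},{"dx":0.05,"dy":0.11,"dz":0,"twist":0,"grip":-1}]' && python3 - <<'E'
from t import *
s,im=shot('wrist','w3.png');print(s['eef_pos'],np.degrees(s['ee_rot']),tot(s['eef_pos']))
t,im=shot('top','top3.png');_,i2=shot('side','side3.png')
a=np.zeros((600,800,3),np.uint8)
a[:300,:400]=cv2.resize(im[200:300,200:333],(400,300));a[:300,400:]=cv2.resize(i2[230:410,250:490],(400,300));w=cv2.imread('pics/w3.png');a[300:,:400]=cv2.resize(w,(400,300))
cv2.imwrite('pics/m3.png',a)
E
```

```text
t: 3.53
eef_pos: [0.4513, -0.3346, 0.1807]
ee_rot: [-3.141, 0.001, -3.116]
force: [-0.6, 0.0, -1.3]
width: 0.024
gripper_force: 45.0
t: 3.95
eef_pos: [0.4949, -0.183, 0.1782]
ee_rot: [3.141, -0.001, -2.947]
force: [0.4, -0.1, -3.3]
width: 0.0239
gripper_force: 45.0
t: 4.37
eef_pos: [0.5477, -0.0708, 0.178]
ee_rot: [3.141, 0.0, -2.946]
force: [0.5, -0.9, -2.0]
width: 0.0236
gripper_force: 45.0
[ 0.54769793 -0.07082211  0.17798085] [ 1.79972889e+02  2.16842707e-02 -1.68811070e+02] [-0.07098162  0.0326376   0.17798085]
```

View pics/m3.png

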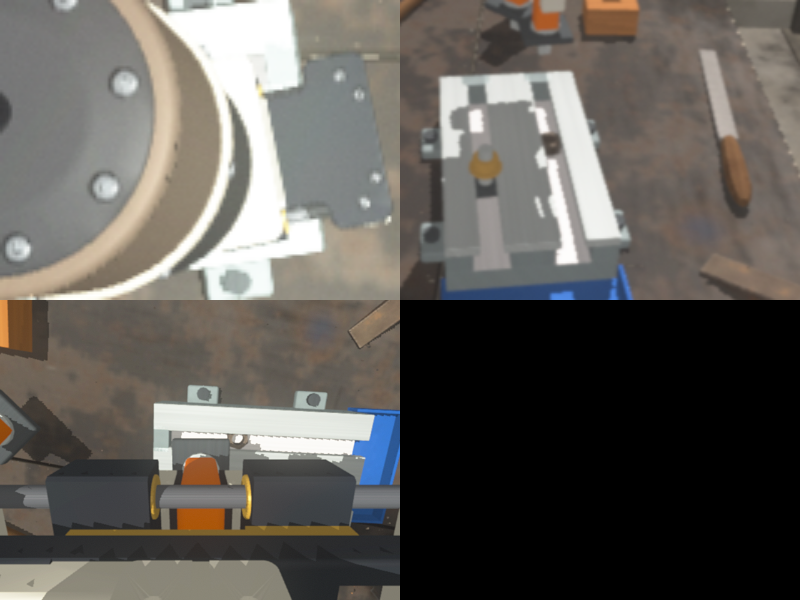

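The wrist view shows the shoe's far edge from (277,224) to (365,221) in full pixels, with the nut just ahead of it at about (380,280). In the side view the blade tip is at about (336,260). Next I'll check these against the expected pose.

```bash
python3 - <<'E'
from t import *
s=arm.get_state();e=s['eef_pos']
w=cv2.imread('pics/w3.png')
for p in [(277,224),(365,221)]:
    q=ray('wrist',*p,e[2]+.0094-.040,s);print('shoe edge',tot(q)-tot(e))
print('tip exp',proj('side',[e[0],e[1],e[2]-.0616]))
q=ray('side',336,260,e[2]-.0616);print('tip',tot(q))
a=np.zeros((600,800,3),np.uint8)
i2=cv2.imread('pics/side3.png');a[:,:400]=cv2.resize(i2[200:320,300:380],(400,600),interpolation=cv2.INTER_CUBIC)
a[:400,400:]=cv2.resize(w[180:330,260:410],(400,400),interpolation=cv2.INTER_CUBIC);cv2.imwrite('pics/m4.png',a)
E
```

```text
shoe edge [-0.02251982  0.02196711 -0.0306    ]
shoe edge [ 0.020303    0.02564122 -0.0306    ]
tip exp [336.50473087 261.16093226]
tip [-0.07763713  0.03510955  0.11624208]
```

View pics/m4.png

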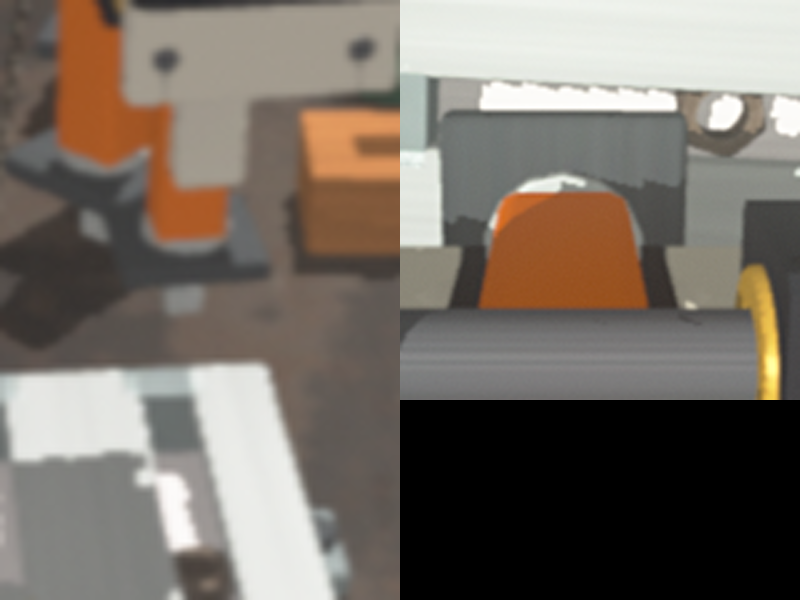

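The shoe sits about 1 mm off the grip centre, so the handle is at table y ≈ 0.0316. I'll shift it 3.4 mm, square the yaw and lower.

```bash
python3 -m crank '[{"dx":-0.0034,"dy":-0.001,"dz":-0.005,"twist":-3,"grip":-1},{"dx":-0.0034,"dy":-0.001,"dz":-0.015,"twist":-3,"grip":-1},{"dx":-0.0034,"dy":-0.001,"dz":-0.03,"twist":-3,"grip":-1},{"dx":-0.0034,"dy":-0.001,"dz":-0.04,"twist":-3,"grip":-1},{"dx":-0.0034,"dy":-0.001,"dz":-0.045,"twist":-3,"grip":-1}]' && python3 -m crank '[{"dx":0,"dy":0,"dz":-0.006,"twist":0,"grip":-1},{"dx":0,"dy":0,"dz":-0.012,"twist":0,"grip":-1},{"dx":0,"dy":0,"dz":-0.018,"twist":0,"grip":-1},{"dx":0,"dy":0,"dz":-0.024,"twist":0,"grip":-1},{"dx":0,"dy":0,"dz":-0.028,"twist":0,"grip":-1}]'
```

```text
t: 4.93
eef_pos: [0.5411, -0.0762, 0.1315]
ee_rot: [3.141, -0.003, -3.002]
force: [0.1, -0.7, -1.7]
width: 0.0236
gripper_force: 45.0
t: 5.35
eef_pos: [0.5424, -0.0754, 0.1049]
ee_rot: [3.142, -0.0, -3.001]
force: [-0.2, 0.5, -2.4]
width: 0.0238
gripper_force: 45.0
```

```bash
python3 -m crank '[{"dx":0.0015,"dy":0,"dz":-0.003,"twist":0,"grip":-1},{"dx":0.0015,"dy":0,"dz":-0.006,"twist":0,"grip":-1},{"dx":0.0015,"dy":0,"dz":-0.009,"twist":0,"grip":-1},{"dx":0.0015,"dy":0,"dz":-0.012,"twist":0,"grip":-1},{"dx":0.0015,"dy":0,"dz":-0.012,"twist":0,"grip":-1}]' && python3 - <<'E'
from t import *
s=arm.get_state();print(s['eef_pos'],s['force'],tot(s['eef_pos']))
E
```

```text
t: 5.77
eef_pos: [0.5443, -0.0754, 0.0936]
ee_rot: [-3.141, 0.0, -3.001]
force: [-0.7, -0.0, -2.9]
width: 0.0239
gripper_force: 45.0
[ 0.54430763 -0.07540374  0.09364707] [-0.69611014 -0.00464022 -2.92344423] [-0.07503573  0.0366438   0.09364707]
```

```bash
python3 -m crank '[{"dx":0,"dy":0,"dz":-0.001,"twist":0,"grip":-1},{"dx":0,"dy":0,"dz":-0.001,"twist":0,"grip":-1},{"dx":0,"dy":0,"dz":-0.001,"twist":0,"grip":-1},{"dx":0,"dy":0,"dz":-0.001,"twist":0,"grip":-1},{"dx":0,"dy":0,"dz":-0.001,"twist":0,"grip":-1}]' && python3 - <<'E'
from t import *
s=arm.get_state();print(s['eef_pos'],s['force'],tot(s['eef_pos']))
shot('side','s5.png')
E
```

```text
t: 6.18
eef_pos: [0.5443, -0.0754, 0.0935]
ee_rot: [-3.141, 0.001, -3.001]
force: [-2.1, 0.9, 5.1]
width: 0.0241
gripper_force: 45.0
[ 0.54434747 -0.07539292  0.09354182] [-2.11306545  0.8730223   5.12023429] [-0.07503067  0.03660283  0.09354182]
```

The shoe is seated: contact force rose about 8 N and the handle is at roughly 0.103 m. Next I'll push along the slot.

```bash
for i in 1; do python3 -m crank '[{"dx":-0.0014,"dy":0.0095,"dz":0,"twist":0,"grip":-1},{"dx":-0.0028,"dy":0.019,"dz":0,"twist":0,"grip":-1},{"dx":-0.0042,"dy":0.0285,"dz":0,"twist":0,"grip":-1},{"dx":-0.0055,"dy":0.038,"dz":0,"twist":0,"grip":-1},{"dx":-0.0068,"dy":0.0475,"dz":0,"twist":0,"grip":-1}]'; done; python3 -m crank '[{"dx":-0.0014,"dy":0.0095,"dz":0,"twist":0,"grip":-1},{"dx":-0.0028,"dy":0.019,"dz":0,"twist":0,"grip":-1},{"dx":-0.0042,"dy":0.0285,"dz":0,"twist":0,"grip":-1},{"dx":-0.0055,"dy":0.038,"dz":0,"twist":0,"grip":-1},{"dx":-0.0068,"dy":0.0475,"dz":0,"twist":0,"grip":-1}]'; python3 - <<'E'
from t import *
s=arm.get_state();print(s['eef_pos'],s['force'],tot(s['eef_pos']))
E
```

```text
t: 6.65
eef_pos: [0.5381, -0.0272, 0.0936]
ee_rot: [-3.141, 0.002, -3.001]
force: [1.0, -3.8, 6.0]
width: 0.0236
gripper_force: 45.0
t: 7.07
eef_pos: [0.5312, 0.0204, 0.0935]
ee_rot: [-3.141, 0.002, -3.0]
force: [0.7, -3.7, 5.9]
width: 0.0238
gripper_force: 45.0
[0.53115755 0.02041253 0.09353492] [ 0.69443182 -3.71739566  5.873378  ] [0.02167696 0.03606279 0.09353492]
```

```bash
python3 -m crank '[{"dx":-0.0014,"dy":0.0095,"dz":0,"twist":0,"grip":-1},{"dx":-0.0028,"dy":0.019,"dz":0,"twist":0,"grip":-1},{"dx":-0.0042,"dy":0.0285,"dz":0,"twist":0,"grip":-1},{"dx":-0.0055,"dy":0.038,"dz":0,"twist":0,"grip":-1},{"dx":-0.0068,"dy":0.0475,"dz":0,"twist":0,"grip":-1}]'; python3 -m crank '[{"dx":-0.0014,"dy":0.0095,"dz":0,"twist":0,"grip":-1},{"dx":-0.0028,"dy":0.019,"dz":0,"twist":0,"grip":-1},{"dx":-0.0042,"dy":0.0285,"dz":0,"twist":0,"grip":-1},{"dx":-0.0055,"dy":0.038,"dz":0,"twist":0,"grip":-1},{"dx":-0.0064,"dy":0.0455,"dz":0,"twist":0,"grip":-1}]'; python3 - <<'E'
from t import *
s=arm.get_state();print(s['eef_pos'],s['force'],tot(s['eef_pos']))
_,im=shot('side','s6.png');cv2.imwrite('pics/s6c.png',cv2.resize(im[250:470,230:430],(545,600)))
E
```

```text
t: 7.48
eef_pos: [0.5242, 0.0679, 0.0935]
ee_rot: [-3.141, 0.002, -3.0]
force: [1.5, -4.3, 5.6]
width: 0.0239
gripper_force: 45.0
t: 7.9
eef_pos: [0.5176, 0.1136, 0.0935]
ee_rot: [-3.141, 0.001, -3.0]
force: [-0.0, -3.7, 7.3]
width: 0.0237
gripper_force: 45.0
[0.51756965 0.11358124 0.09353512] [-0.03360957 -3.69311816  7.31987484] [0.11583103 0.03629092 0.09353512]
```

View pics/s6c.png

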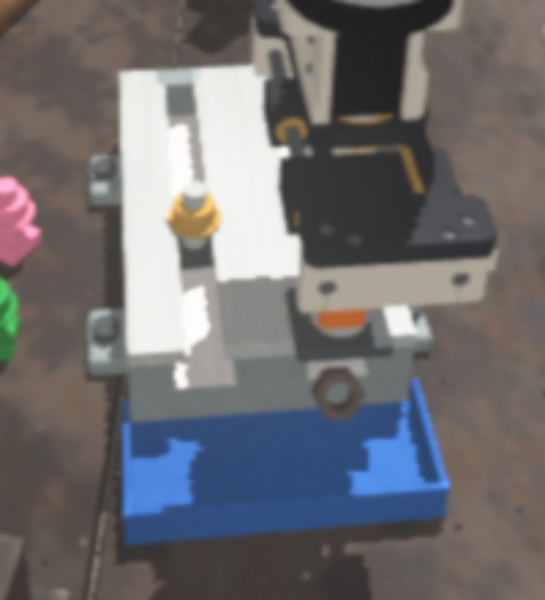

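The side view shows the nut at crop (337,392), tipping out of the open slot end above the tray. The bolt is unmoved at (193,215). I'll push 5 mm more, draw back a little and look.

```bash
python3 -m crank '[{"dx":-0.0007,"dy":0.005,"dz":0,"twist":0,"grip":-1},{"dx":-0.0007,"dy":0.005,"dz":0,"twist":0,"grip":-1},{"dx":0.0,"dy":0,"dz":0,"twist":0,"grip":-1},{"dx":0.0014,"dy":-0.01,"dz":0,"twist":0,"grip":-1},{"dx":0.0028,"dy":-0.02,"dz":0.001,"twist":0,"grip":-1}]'; python3 - <<'E'
from t import *
s=arm.get_state();print(s['eef_pos'],s['force'],tot(s['eef_pos']))
_,im=shot('side','s7.png');cv2.imwrite('pics/s7c.png',cv2.resize(im[250:470,230:430],(545,600)))
E
```

```text
t: 8.37
eef_pos: [0.52, 0.0938, 0.0938]
ee_rot: [3.141, 0.001, -3.0]
force: [0.2, 0.5, -1.7]
width: 0.0233
gripper_force: 45.0
[0.52004099 0.09378228 0.09375251] [ 0.15511491  0.46367108 -1.71587341] [0.09588173 0.03665441 0.09375251]
```

View pics/s7c.png

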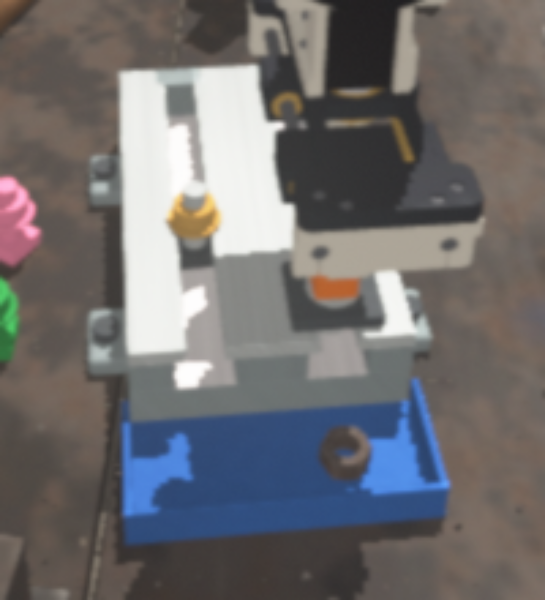

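The nut lies in the tray at crop (345,452), and the shoe is on the table. Time to release and withdraw upward.

```bash
python3 -m crank '[{"dx":0,"dy":0,"dz":-0.0005,"twist":0,"grip":-1},{"dx":0,"dy":0,"dz":-0.0005,"twist":0,"grip":0.2},{"dx":0,"dy":0,"dz":0,"twist":0,"grip":0.2},{"dx":0,"dy":0,"dz":0,"twist":0,"grip":0.2},{"dx":0,"dy":0,"dz":0,"twist":0,"grip":0.2}]'; python3 -m crank '[{"dx":0,"dy":0,"dz":0,"twist":0,"grip":0.2},{"dx":0,"dy":0,"dz":0,"twist":0,"grip":0.2},{"dx":0,"dy":0,"dz":0,"twist":0,"grip":0.2},{"dx":0,"dy":0,"dz":0.01,"twist":0,"grip":0.2},{"dx":0,"dy":0,"dz":0.03,"twist":0,"grip":0.2}]';  python3 -m crank '[{"dx":0,"dy":0,"dz":0.04,"twist":0,"grip":0.2},{"dx":0,"dy":0,"dz":0.08,"twist":0,"grip":0.2},{"dx":0,"dy":0,"dz":0.12,"twist":0,"grip":0.2},{"dx":0,"dy":0,"dz":0.13,"twist":0,"grip":0.2},{"dx":0,"dy":0,"dz":0.13,"twist":0,"grip":0.2}]'; python3 - <<'E'
from h import *
_,im=shot('side','s8.png');cv2.imwrite('pics/s8c.png',cv2.resize(im[250:470,230:430],(545,600)))
E
```

```text
t: 8.83
eef_pos: [0.5199, 0.0927, 0.0934]
ee_rot: [-3.142, -0.0, -3.001]
force: [-0.2, -0.8, 0.0]
width: 0.0449
gripper_force: 0.0
t: 9.25
eef_pos: [0.5186, 0.0919, 0.1223]
ee_rot: [-3.14, -0.004, -3.002]
force: [0.8, 0.4, 0.7]
width: 0.0527
gripper_force: 0.0
t: 9.67
eef_pos: [0.5219, 0.0933, 0.2588]
ee_rot: [3.139, 0.008, -3.001]
force: [-0.3, -0.5, -0.4]
width: 0.0527
gripper_force: 0.0
```

View pics/s8c.png

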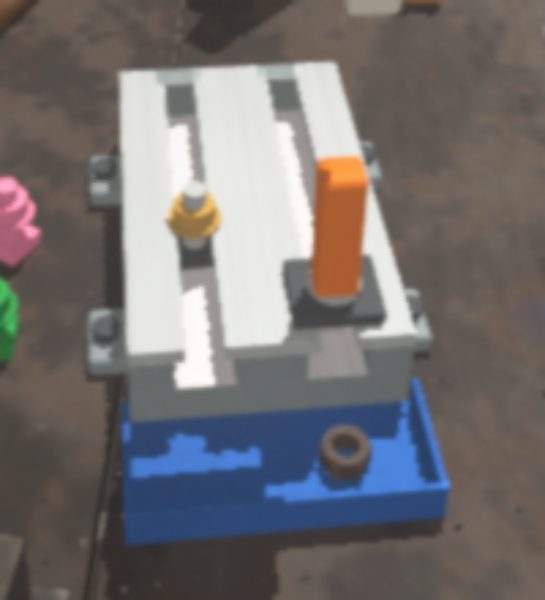

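The scraper stands upright in the cleared slot with its shoe flat. The nut is in the tray at (345,452), and the bolt is still at (193,215).

```bash
python3 -c "
from station import arm
print(arm.job_done())"
```

```text
the job is handed in; nothing more can be done
None
```

The job is handed in: the nut is in the blue tray, the scraper stands upright and released in the cleared slot, and the clamp bolt shows no movement in the last picture (no verdict was returned).

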